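# Uncover the filter box

## Task

Open the filter box, the one with the slotted cover, for a filter change: press its snap tab fully down with closed fingertips, then push the released cover by its rib along its slide, right off its seat on to the ledge, so that the filter pocket is fully uncovered and the cover lies flat on the ledge. Only press and push: do not grip, lift or tilt the cover. Leave the terminal box with the plain cover shut, its tab unpressed, and the other things on the bench where they are.

Things in the scene. Friction and masses are not known exactly. Their poses are not given: they have to be found in the camera images.
- filter_box: Filter box: the wider box, grey, slotted cover. Fixed to the bench; own x -43 to +132 mm, 77 mm wide. Origin on the bench under the centre of the cover's seat; own x runs from the seat to the ledge, away from the robot within 0.4 rad. Filter pocket at x -33 to +33 mm. At x -43 to +30 mm side lips (top z 50 mm, 60 mm apart) overlap the cover's edges; small corner stops (58 mm apart) behind it.
- filter_ledge (a point): Centre of the filter box's open ledge (box x +80 mm, on its deck, z 31 mm). The ledge runs from x +33 mm to an end stop at +126 mm (z 43 mm). The cover slides on side rails at z 35 mm; side guides reach z 41 mm, 67 mm free between them. The snap tab stands in the ledge right in front of the cover.
- filter_cover: Slotted cover of the filter box, white, 70 mm long (own x), 64 wide, 10 thick, 0.08 to 0.17 kg. Origin at the centre of its underside; seated at x 0, y 0, z 35 mm of the box, axes parallel, up to 3 mm of play. Slides along own +x, blocked by the raised tab; once freed it takes under 2 N, passes over the pressed tab and meets the end stop after 91 mm.
- filter_rib (a point): Top centre of the filter cover's rear face. A push rib stands across the cover's rear end (nearer the robot): cover x -35 to -26 mm, 34 mm wide, from 10 to 28 mm above the cover's underside (z 45 to 63 mm seated); its rear face is flush with the cover's rear end. Push it along +x.
- filter_tab (a joint): Travel of the filter box's snap tab (m): 0 raised, 0.012 fully in. Pressed straight down it moves at about 4 N and stays where it is left (no spring). Beyond 0.0095 it is below the cover's underside and the cover is free.
- filter_tab_top (a point): Centre of the top face of the filter box's snap tab, a ribbed white pad 40 mm long (box x +38 to +78 mm) and 30 mm wide; at x +58 mm, y 0 of the box, z 44 mm raised, 32 mm fully in, 1 mm above the deck round it. Fingers closed together fit between the side guides.
- terminal_box: Terminal box, to be left alone: the same make but narrower (61 mm), plain cover, two black cable glands at its far end (to own x +146 mm). Fixed; origin and axes as for the filter box.
- terminal_cover: Plain cover of the terminal box, to be left alone: 70 mm long, 48 wide, 10 thick, with a rib as on the filter cover. Origin at the centre of its underside.
- terminal_tab (a joint): Travel of the terminal box's snap tab (m), to be left alone: 0 raised, 0.012 fully in. Moves at about 4 N, no spring.
- slide_box: Slide box (bystander), blue, 98x43x84 mm, loose, near the left edge of the bench; origin at the centre of its underside.
- pot_yellow: Specimen pot with a yellow lid (bystander), 48 mm across, 62 mm tall, loose, left side; origin at the centre of its underside.
- pot_white: Specimen pot with a white lid (bystander), 48 mm across, 62 mm tall, loose, left and to the rear; origin at the centre of its underside.
- cassette: White tissue cassette (bystander), 28x43x7 mm, loose, lying between the near ends of the two boxes; origin at the centre of its underside.
- pen: Ballpoint pen (bystander), 145 mm long, loose, near the front edge of the bench; origin at the centre of its underside.
- timer: Square lab timer (bystander), 67x67x19 mm, loose, front right; origin at the centre of its underside.
- forceps: Steel forceps (bystander), 120 mm long, loose, near the front edge of the bench; origin at the centre of its underside.
- block: White tissue cassette with a wax block (bystander), 28x40x11 mm, loose, at the back in front of the cold plate; origin at the centre of its underside.
- bottle: Small brown bottle (bystander), 46 mm across, 85 mm tall, loose, at the middle of the front edge of the bench; origin at the centre of its underside.
There are look-alikes about, which are no part of the job. Leave any green or purple look-alike of the filter_cover alone.

How it is judged:
By the outcome, as a careful person would: the job done as asked, in the order asked, and still so for the second after the job is handed in, with the robot touching nothing.
It also fails if it takes over 35 s, if anything falls off the work surface, if the arm or the gripper's body presses on something with over 40 N, if the wrist force passes 120 N, or if a joint passes its speed limit or range.

## Robot

A 7-joint arm with a two-finger parallel gripper is mounted at the origin on a cart in front of the work surface, level with it; the furniture and walls round the work are solid. World frame = base frame: x ahead of the robot, y to its left, z up, the work surface at z = 0. Lengths are in m, angles in rad, forces in N, time in s.
With the tool pointing down it reaches from about 0.425 to 0.95 m from the base axis. Payload 16.7 kg.
Tool frame: the origin (TCP) lies on the front face of the gripper's body, between the roots of the fingers; the fingertips stand 97 mm ahead of it and the grasp point (between the pads) lies 78 mm ahead of it; z points along the fingers, y is the direction in which the jaws open and shut (so a half turn about z gives the same grasp; the last joint's range is limited). The gripper opens to 94 mm and grips with 3 to 60 N. Pads are 16 mm wide; open, the fingers measure 119 mm over their backs; the gripper's body (75 mm by 177 mm) begins 78 mm behind the grasp point.
Start: joints at [-1.472, 0.426, 0.074, 1.606, -0.034, 1.111, -0.067], TCP at [0.166, 0.654, 0.303] pointing down, gripper open.
Joint ranges: [-2.85, 2.85], [-0.5, 2.14], [-1.23, 1.37], [0.21, 2.46], [-1.02, 4.16], [0.16, 2.05], [-2.73, 2.73]. Speed limits (rad/s): [1.89, 1.89, 2.39, 2.39, 3.01, 3.01, 3.01].

## Interface

Orientations are given as a unit quaternion [w, x, y, z].
In Python, from station import ctrl, camera, nets gives the robot as it stands.
- The arm moves only by the shell command python3 -m pendant 'ROWS' [FORCE]. ROWS is JSON, a list of rows, each a list of 3 entries, a list of its own where there are three numbers: the turn, a rotation vector about the tool's x, y, z normalised to -1 to 1, where 1 is 90 degrees, then the shift along the tool's x, y, z normalised to -1 to 1, where 1 is 250 mm, then the opening, from -1 (shut) to 1 (fully open). A call has 1 to 20 rows; each row is the pose to reach, as a shift and turn from the pose measured when the call began, along the tool's axes at that moment; what a row does not reach only later rows make up. A row lasts 1/10 s, in which the tool goes at most 50 mm and 8.59 degrees, less where a joint would pass 70% of its speed; a pose out of reach is approached as far as the arm can. A call with a number of a shift or a turn outside -1 to 1 is refused whole. A call with a gripper value outside its range is refused whole. The fingers move at their own pace and stop on an object; FORCE is the grip in N (left out, the last holds). Time passes only in rows, so rows that repeat a pose let the fingers close. It gives the time, the measured TCP pose, the force and the opening at its end, in the units of the state.
- ctrl.observe(): the state, without advancing time (a new reading comes with each control period).
- camera(name): name is "scene" or "side" or "wrist"; returns a dict with "color" (400x640x3 uint8, red, green, blue), "z_map" (400x640 float32, m along the optical axis (not along the pixel's ray), 0 where there is no reading), "fx", "fy", "cx", "cy" (pixels), "R" (3x3) and "t" (3): a world point X has camera coordinates R X + t; the wrist camera has in their place "tool_from_camera" (4x4, takes a point from camera to tool coordinates, whose origin is the TCP and whose axes are the flange's). Camera axes: x right, y down, z forward; pixel columns grow to the right and rows downward; lengths in m; the calibration is good to about 2 mm. A picture is of the moment at which its call begins: read the wrist's pose just before it.
- ctrl.job_done(): hands the job in, once; it reports no verdict.
Trained networks look in the newest picture that a camera, given by its name, has taken for a name from the list of things; names that differ only in an ending like _2 or _b are one class to them, and where a whole thing is asked for, a point or a joint stands for the part that bears it (a point fixed in the world has none). Each returns a list of dicts, best first, with "conf" (0 to 1); they miss things now and then, are a little off and sometimes report something else, mostly with a low value. They report only what shows in the picture. A call takes as long as a camera call. They do not tell look-alikes from the thing itself.
- nets.outline_of(target, camera): "mask" (400x640 bool, what is visible of it) and "bbox" ([left, top, right, bottom] in pixels, round what is visible of it).
- nets.pinpoint(target, camera): "uv" ([column, row] in pixels: a listed point, or the origin of a listed thing).
The state is a dict: "time_s": time; "q": joint angles; "qvel": joint speeds; "joint_efforts": joint torques, N m; "ee_pos": TCP position; "orientation": TCP orientation; "contact_force": force on the tool from outside, world axes, zero at the start; "ft_torque": the same for the moment, N m; "width": finger opening in m.
Only numpy, scipy, OpenCV 4.12 (cv2) and the standard library are available. Lean on these libraries where they do the work, as an engineer would, in place of code of your own. Each camera call takes 0.05 s, during which the arm holds its last target. There are 200 camera calls.

## Working session

There is one attempt and no reset: what is moved stays moved. The work goes in short steps, Python scripts to look and compute and a shell command to move; the robot and the scene stay as the last step left them, time stands still between calls to the robot, and variables do not carry over. Pictures are saved under pics/ and viewed, about 8 in all and at most 12, crops included, and the job is handed in when it is done.

```bash
ls; mkdir -p pics
cat > h.py <<'E'
import numpy as np, cv2
from scipy.spatial.transform import Rotation as Ro
from station import ctrl, camera, nets
def pose():
    s=ctrl.observe(); q=np.array(s["orientation"]); return np.array(s["ee_pos"]), Ro.from_quat(q[[1,2,3,0]])
def cam(name):
    p,r=pose(); c=camera(name)
    if name=="wrist":
        T=np.eye(4);T[:3,:3]=r.as_matrix();T[:3,3]=p; c["W"]=T@np.array(c["tool_from_camera"])
    else:
        T=np.eye(4);T[:3,:3]=c["R"];T[:3,3]=c["t"]; c["W"]=np.linalg.inv(T)
    return c
def cloud(c):
    z=c["z_map"]; v,u=np.mgrid[:400,:640]
    P=np.stack([(u-c["cx"])/c["fx"]*z,(v-c["cy"])/c["fy"]*z,z],-1)
    return P@c["W"][:3,:3].T+c["W"][:3,3]
def at_z(c,uv,zw):
    d=c["W"][:3,:3]@np.array([(uv[0]-c["cx"])/c["fx"],(uv[1]-c["cy"])/c["fy"],1]); o=c["W"][:3,3]
    return o+d*(zw-o[2])/d[2]
def save(c,n): cv2.imwrite(f"pics/{n}.png",c["color"][...,::-1])
def goal(p,yaw):
    "rows entries for TCP at p, tool down with tool x at given yaw"
    p0,r0=pose(); R=Ro.from_euler('z',yaw)*Ro.from_euler('x',np.pi)
    d=(r0.inv()*R).as_rotvec()/(np.pi/2); s=r0.inv().apply(np.array(p)-p0)/.25
    return d.round(4),s.round(4)
E
python3 - <<'E'
from h import *
s=ctrl.observe(); print(s["time_s"],s["ee_pos"],s["orientation"],s["contact_force"],s["width"])
for n in ["scene","side"]:
    c=cam(n); save(c,n+"0"); P=cloud(c)
    for t,z in [("filter_box",0),("filter_cover",.035),("filter_rib",.063),("filter_tab_top",.044),("filter_ledge",.031),("terminal_box",0)]:
        print(n,t,[(np.round(d["conf"],2),np.round(d["uv"]),at_z(c,d["uv"],z).round(3)) for d in nets.pinpoint(t,n)[:3]])
E
```

```text
pics
0.0 [0.16552746 0.65405819 0.30195725] [-3.76366872e-05  1.23632971e-01  9.92327787e-01 -6.70472229e-04] [0.12710712 0.356945   0.06681675] 0.0940261717465428
scene filter_box [(np.float64(0.97), array([352., 246.]), array([ 0.508, -0.11 ,  0.   ]))]
scene filter_cover [(np.float64(0.86), array([353., 236.]), array([ 0.514, -0.11 ,  0.035])), (np.float64(0.59), array([292., 184.]), array([0.61 , 0.202, 0.035])), (np.float64(0.56), array([407., 268.]), array([ 0.489, -0.294,  0.035]))]
scene filter_rib [(np.float64(0.85), array([417., 254.]), array([ 0.526, -0.301,  0.063])), (np.float64(0.81), array([344., 233.]), array([ 0.479, -0.099,  0.063])), (np.float64(0.8), array([282., 178.]), array([0.591, 0.228, 0.063]))]
scene filter_tab_top [(np.float64(0.51), array([370., 225.]), array([ 0.573, -0.126,  0.044]))]
scene filter_ledge [(np.float64(0.67), array([370., 230.]), array([ 0.566, -0.132,  0.031])), (np.float64(0.62), array([354., 237.]), array([ 0.513, -0.111,  0.031])), (np.float64(0.19), array([356., 197.]), array([ 0.685, -0.006,  0.031]))]
scene terminal_box [(np.float64
[... 416 characters left out ...]
, 266.]), array([0.632, 0.268, 0.035])), (np.float64(0.76), array([312., 160.]), array([ 0.532, -0.193,  0.035])), (np.float64(0.59), array([325., 176.]), array([ 0.499, -0.093,  0.035]))]
side filter_rib [(np.float64(0.71), array([284., 263.]), array([0.603, 0.29 , 0.063])), (np.float64(0.62), array([303., 151.]), array([ 0.558, -0.198,  0.063])), (np.float64(0.58), array([339., 163.]), array([ 0.459, -0.118,  0.063]))]
side filter_tab_top [(np.float64(0.6), array([307., 171.]), array([ 0.549, -0.106,  0.044]))]
side filter_ledge [(np.float64(0.8), array([297., 173.]), array([ 0.577, -0.123,  0.031]))]
side terminal_box [(np.float64(0.64), array([338., 226.]), array([0.48 , 0.095, 0.   ]))]
```

View pics/scene0.png

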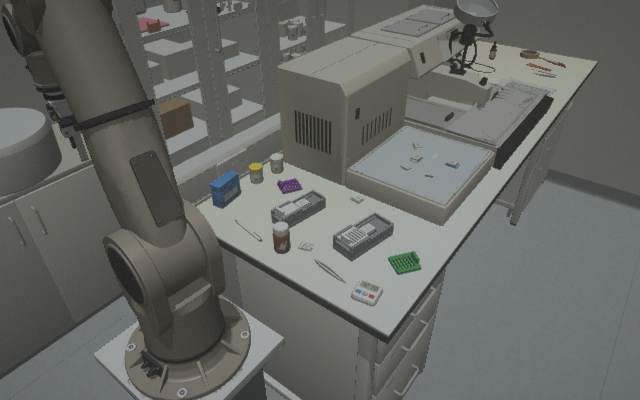

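Run:
```python
from h import *
a=[np.deg2rad(x) for x in (0,)]
for yaw in (-.2,-.2+np.pi): print(goal([0.52,-.11,.33],yaw))
```

```text
(array([-0.    , -0.    ,  1.9695]), array([-2.1244, -2.6162, -0.1093]))
(array([ 0.    , -0.    , -0.0305]), array([-2.1244, -2.6162, -0.1093]))
```

The grey box at (363,236) has the slotted white cover and is wider, so it is the filter box. The box at (300,207) has the plain cover and is the terminal box. The green (405,262) and purple (290,185) things are the look-alikes. I'll move over the filter box and confirm with the wrist camera.

```bash
R='[[0,0,0],[-0.98,-0.7,0],-1]'
python3 -m pendant '[[[0,0,0],[-0.98,-0.7,0],-1],[[0,0,0],[-0.98,-0.7,0],-1],[[0,0,0],[-0.98,-0.7,0],-1],[[0,0,0],[-0.98,-0.7,0],-1],[[0,0,0],[-0.98,-0.7,0],-1],[[0,0,0],[-0.98,-0.7,0],-1],[[0,0,0],[-0.98,-0.7,0],-1]]'
python3 -m pendant '[[[0,0,0],[-0.64,-0.91,0],-1],[[0,0,0],[-0.64,-0.91,0],-1],[[0,0,0],[-0.64,-0.91,0],-1],[[0,0,0],[-0.64,-0.91,0],-1],[[0,0,0],[-0.64,-0.91,0],-1],[[0,0,0],[-0.64,-0.91,0],-1],[[0,0,0],[-0.64,-0.91,0],-1]]'
```

```text
time_s: 1.4
ee_pos: [0.3648, 0.4192, 0.3032]
orientation: [0.001, 0.128, 0.992, -0.0]
contact_force: [-0.3, 1.6, -0.7]
width: 0.0411
time_s: 2.1
ee_pos: [0.4633, 0.1541, 0.304]
orientation: [0.001, 0.131, 0.991, -0.0]
contact_force: [-0.0, 0.4, 0.8]
width: 0.0006
```

```bash
python3 -m pendant '[[[0,0,0],[-0.48,-0.91,0],-1],[[0,0,0],[-0.48,-0.91,0],-1],[[0,0,0],[-0.48,-0.91,0],-1],[[0,0,0],[-0.48,-0.91,0],-1],[[0,0,0],[-0.48,-0.91,0],-1],[[0,0,0],[-0.48,-0.91,0],-1],[[0,0,0],[-0.48,-0.91,0],-1]]'
cat > m.py <<'E'
from h import *
import sys
def look(n):
    c=cam("wrist"); save(c,n); P=cloud(c); ok=c["z_map"]>0
    for t,z in [("filter_box",0),("filter_cover",.035),("filter_rib",.063),("filter_tab_top",.044),("filter_ledge",.031)]:
        print(t,[(np.round(d["conf"],2),np.round(d["uv"]),at_z(c,d["uv"],z).round(3)) for d in nets.pinpoint(t,"wrist")[:2]])
    for t in ["filter_box","filter_cover","filter_tab_top"]:
        for d in nets.outline_of(t,"wrist")[:2]:
            m=d["mask"]&ok; p=P[m]; p=p[p[:,2]>.025]
            b=cv2.minAreaRect((p[:,:2]*1000).astype(np.float32)); print(t,round(d["conf"],2),d["bbox"],np.round(b[0],1),np.round(b[1],1),round(b[2],1),"z",np.percentile(p[:,2],[5,50,95]).round(3))
    np.savez("last.npz",P=P,ok=ok,rgb=c["color"])
if __name__=="__main__": look(sys.argv[1])
E
python3 m.py w1
```

```text
time_s: 2.8
ee_pos: [0.5204, -0.0983, 0.3044]
orientation: [0.001, 0.132, 0.991, -0.001]
contact_force: [-0.8, 0.4, -0.5]
width: 0.0004
filter_box [(np.float64(0.64), array([305., 166.]), array([ 0.504, -0.116,  0.   ]))]
filter_cover [(np.float64(0.82), array([207., 210.]), array([ 0.521, -0.249,  0.035])), (np.float64(0.7), array([306., 169.]), array([ 0.502, -0.112,  0.035]))]
filter_rib [(np.float64(0.95), array([295., 142.]), array([ 0.466, -0.112,  0.063])), (np.float64(0.91), array([191., 242.]), array([ 0.548, -0.269,  0.063]))]
filter_tab_top [(np.float64(0.76), array([306., 219.]), array([ 0.562, -0.129,  0.044]))]
filter_ledge [(np.float64(0.84), array([310., 230.]), array([ 0.583, -0.129,  0.031])), (np.float64(0.16), array([491., 107.]), array([0.489, 0.116, 0.031]))]
filter_box 0.59 [269.4, 131.8, 340.1, 271.7] [ 545.6 -124.1] [ 77.  174.4] 78.9 z [0.03  0.041 0.051]
filter_cover 0.98 [546.7, 161.2, 618.0, 219.5] [605.1 248.3] [36.4  8.9] 60.2 z [0.026 0.028 0.029]
filter_cover 0.86 [275.6, 139.8, 331.9, 202.0] [ 502.4 -115.9] [61.7 70.4] 79.0 z [0.04  0.045 0.063]
filter_tab_top 0.75 [290.4, 202.2, 319.9, 230.3] [ 543.6 -124.1] [33.2 75.3] 75.2 z [0.037 0.044 0.045]
filter_tab_top 0.17 [268.2, 127.8, 341.0, 268.8] [ 545.6 -124.2] [ 77.  174.5] 78.9 z [0.03  0.04  0.051]
```

View pics/w1.png

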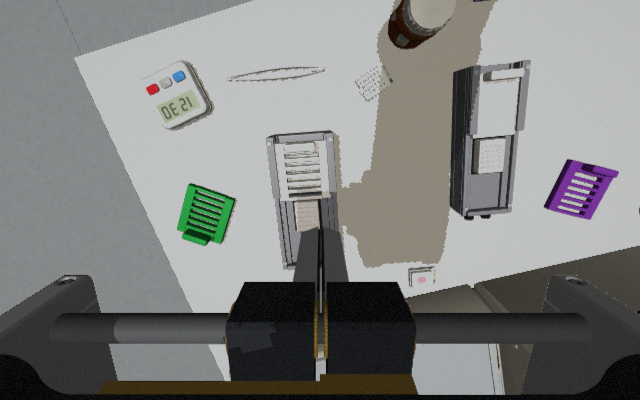

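The wrist view confirms it: slotted white cover at (303,170) with the rib at (295,142), and the tab at (306,215). The plain-cover box at (495,130) is the terminal box. The measured 77 mm width also fits the filter box. Its origin is about (0.502, -0.1155) with a yaw of -0.194.

```bash
cat >> h.py <<'E'
O=np.array([.5019,-.1155]); Y=-.194
def box(x,y,z): # world TCP for fingertip at box coords
    c,s=np.cos(Y),np.sin(Y); return [O[0]+c*x-s*y,O[1]+s*x+c*y,z+.097]
def where():
    p,r=pose(); tip=p+r.apply([0,0,.097]); c,s=np.cos(Y),np.sin(Y); d=tip[:2]-O
    ax=r.apply([1,0,0]); st=ctrl.observe()
    print("tip in box",np.round([c*d[0]+s*d[1],-s*d[0]+c*d[1],tip[2]],4),"tilt",r.apply([0,0,1]).round(4),"yaw",round(np.arctan2(ax[1],ax[0]),4),"F",np.round(st["contact_force"],1),"t",st["time_s"])
E
cat > g.py <<'E'
import sys; from h import *
where(); print(*goal(box(*map(float,sys.argv[1:4])),Y+np.pi))
E
python3 g.py .059 0 .07
python3 - <<'E'
import cv2; i=cv2.imread('pics/w1.png')[120:280,250:360]; cv2.imwrite('pics/w1c.png',cv2.resize(i,None,fx=3.6,fy=3.6,interpolation=cv2.INTER_CUBIC))
E
```

```text
tip in box [0.0144 0.0226 0.2075] tilt [ 2.6e-03 -7.0e-04 -1.0e+00] yaw 2.8804 F [ 0.4 -0.3 -0.8] t 3.25
[-0.0001  0.0017 -0.0428] [-0.1835 -0.0784  0.5503]
```

View pics/w1c.png

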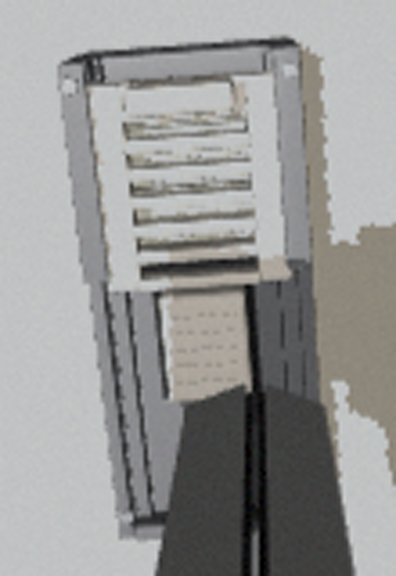

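The crop confirms the slotted white cover, with the rib at the near end and the ribbed tab in front of it. I'll move over the tab.

```bash
python3 -m pendant '[[[0,0.002,-0.043],[-0.18,-0.08,0.2],-1],[[0,0.002,-0.043],[-0.183,-0.078,0.55],-1],[[0,0.002,-0.043],[-0.183,-0.078,0.55],-1],[[0,0.002,-0.043],[-0.183,-0.078,0.55],-1],[[0,0.002,-0.043],[-0.183,-0.078,0.55],-1],[[0,0.002,-0.043],[-0.183,-0.078,0.55],-1]]'; python3 g.py .059 0 .032
python3 - <<'E'
from h import *
c=cam("side"); i=c["color"][110:230,240:400,::-1]; cv2.imwrite("pics/s1.png",cv2.resize(i,None,fx=5,fy=5,interpolation=cv2.INTER_CUBIC))
E
```

```text
time_s: 3.85
ee_pos: [0.5605, -0.1268, 0.1694]
orientation: [0.001, 0.097, 0.995, 0.0]
contact_force: [0.0, 0.2, 0.8]
width: 0.0005
tip in box [0.0599 0.0003 0.0724] tilt [ 0.0021  0.     -1.    ] yaw 2.948 F [0.  0.2 0.8] t 3.85
[0.0003 0.0013 0.0002] [ 0.0031 -0.0009  0.1615]
```

View pics/s1.png

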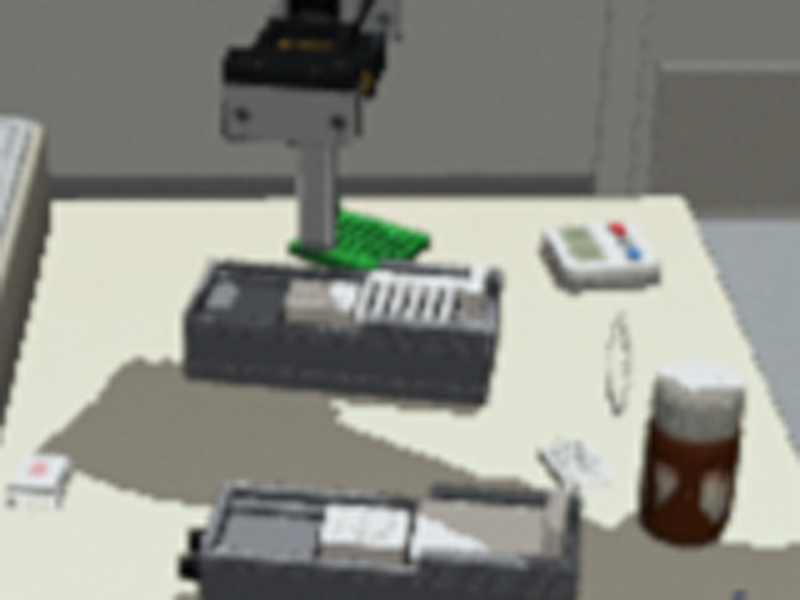

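The tip at (315,245) stands over the filter tab at (320,300). I'll press straight down in small steps.

```bash
python3 -m pendant '[[[0,0,0],[0.003,0,0.06],-1],[[0,0,0],[0.003,0,0.1],-1],[[0,0,0],[0.003,0,0.115],-1],[[0,0,0],[0.003,0,0.13],-1],[[0,0,0],[0.003,0,0.145],-1],[[0,0,0],[0.003,0,0.155],-1],[[0,0,0],[0.003,0,0.162],-1],[[0,0,0],[0.003,0,0.162],-1],[[0,0,0],[0.003,0,0.162],-1]]'; python3 g.py .059 0 .032
```

```text
time_s: 4.8
ee_pos: [0.56, -0.1265, 0.1294]
orientation: [0.001, 0.097, 0.995, 0.0]
contact_force: [-3.5, 2.9, 10.3]
width: 0.0005
tip in box [0.0594 0.0005 0.0324] tilt [ 3.e-03  6.e-04 -1.e+00] yaw 2.9481 F [-3.5  2.9 10.3] t 4.8
[0.0007 0.0018 0.0003] [ 0.0007 -0.0017  0.0017]
```

```bash
python3 -m pendant '[[[0,0,0],[0,0,0.006],-1],[[0,0,0],[0,0,0.01],-1],[[0,0,0],[0,0,0.01],-1],[[0,0,0],[0,0,0.01],-1]]'; python3 g.py .059 0 .085
```

```text
time_s: 5.2
ee_pos: [0.5602, -0.1267, 0.1289]
orientation: [0.002, 0.097, 0.995, 0.001]
contact_force: [-14.8, 6.3, 47.6]
width: 0.0004
tip in box [0.0597 0.0005 0.0319] tilt [ 0.0039  0.002  -1.    ] yaw 2.9475 F [-14.8   6.3  47.6] t 5.2
[ 0.0017  0.0022 -0.    ] [ 0.0007 -0.0005 -0.2122]
```

The tab is hard against its stop: tip at z 0.0319 and 48 N. I'll lift off and go behind the rib.

```bash
python3 -m pendant '[[[0,0,0],[0,0,-0.1],-1],[[0,0,0],[0,0,-0.24],-1],[[0,0,0],[0,0,-0.24],-1],[[0,0,0],[0.2,0,-0.24],-1],[[0,0,0],[0.4,0,-0.24],-1],[[0,0,0],[0.46,0,-0.24],-1],[[0,0,0],[0.46,0,-0.24],-1],[[0,0,0],[0.46,0,-0.24],-1]]'; python3 g.py -.056 0 .05; python3 m.py w2;  python3 - <<'E'
import numpy as np
from h import *
d=np.load('last.npz'); P=d['P'];c,s=np.cos(Y),np.sin(Y); q=P[...,:2]-O
X=c*q[...,0]+s*q[...,1];V=-s*q[...,0]+c*q[...,1]
m=(abs(X-.058)<.014)&(abs(V)<.01); z=P[...,2][m]; print("tab z",m.sum(),np.percentile(z,[10,50,90]) if m.any() else None)
m=(abs(V)<.012)&(P[...,2]>.056)&(P[...,2]<.068)&(abs(X)<.06); print("rib",m.sum(),np.percentile(X[m],[3,50,97]) if m.any() else None)
E
```

```text
time_s: 6.0
ee_pos: [0.448, -0.1047, 0.1887]
orientation: [0.002, 0.097, 0.995, 0.001]
contact_force: [-0.0, -0.5, 1.1]
width: 0.0003
tip in box [-0.0545  0.0005  0.0917] tilt [ 0.0051  0.0018 -1.    ] yaw 2.9479 F [-0.  -0.5  1.1] t 6.0
[0.0018 0.003  0.0002] [ 0.0048 -0.0015  0.1668]
filter_box []
filter_cover [(np.float64(0.98), array([187., 296.]), array([ 0.507, -0.244,  0.035]))]
filter_rib []
filter_tab_top []
filter_ledge [(np.float64(0.85), array([322., 340.]), array([ 0.585, -0.13 ,  0.031])), (np.float64(0.43), array([637.,  56.]), array([0.375, 0.153, 0.031]))]
filter_box 0.73 [285.9, 232.7, 357.8, 285.0] [ 475. -110.] [61.5 70.9] 78.0 z [0.041 0.045 0.046]
filter_box 0.7 [276.5, 209.5, 365.9, 379.4] [ 527.7 -120.8] [ 77.  202.6] 79.1 z [0.028 0.041 0.051]
filter_cover 0.92 [286.1, 231.8, 357.0, 285.6] [ 474.6 -110.5] [61.  71.3] 79.0 z [0.04  0.045 0.046]
filter_cover 0.81 [149.1, 261.6, 227.8, 349.6] [ 491.  -208.1] [  8.  205.8] 47.6 z [0.027 0.028 0.201]
tab z 0 None
rib 0 None
```

View pics/w2.png

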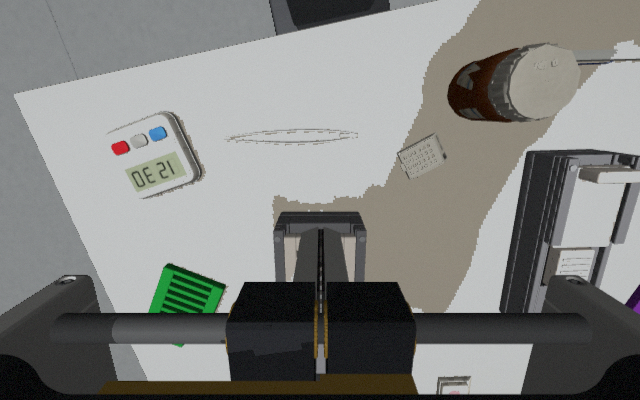

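The fingers hide the rib here. The tip is behind the rib at box x -0.054, the bench things are undisturbed, and the bottle at (515,85) is clear. I'll lower behind the rib.

```bash
python3 -m pendant '[[[0,0.003,0],[0.016,-0.0015,0.06],-1],[[0,0.003,0],[0.016,-0.0015,0.12],-1],[[0,0.003,0],[0.016,-0.0015,0.15],-1],[[0,0.003,0],[0.016,-0.0015,0.165],-1],[[0,0.003,0],[0.016,-0.0015,0.165],-1]]'; python3 g.py .047 0 .05
python3 - <<'E'
from h import *
c=cam("side"); i=c["color"][130:210,260:380,::-1]; cv2.imwrite("pics/s2.png",cv2.resize(i,None,fx=6,fy=6,interpolation=cv2.INTER_CUBIC))
E
```

```text
time_s: 6.95
ee_pos: [0.4434, -0.1044, 0.147]
orientation: [-0.001, 0.097, 0.995, 0.001]
contact_force: [0.3, -0.2, -0.8]
width: 0.0002
tip in box [-0.0598 -0.0002  0.05  ] tilt [-0.0015  0.0024 -1.    ] yaw 2.9473 F [ 0.3 -0.2 -0.8] t 6.95
[ 0.0013 -0.0013 -0.0002] [-0.4263  0.0016 -0.0009]
```

View pics/s2.png

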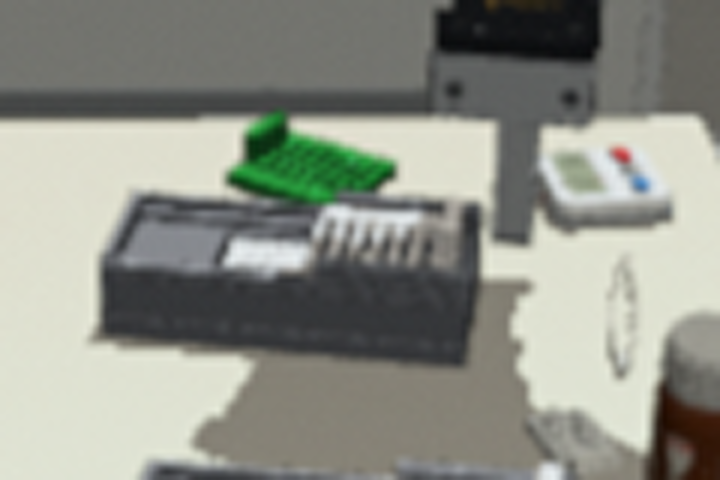

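The tab at (265,250) is now flush with the deck, and the fingertips (512,235) are behind the rib (450,215) and clear of the box. I'll push along +x in two legs.

```bash
python3 -m pendant '[[[0,0,0],[-0.04,0,0],-1],[[0,0,0],[-0.06,0,0],-1],[[0,0,0],[-0.08,0,0],-1],[[0,0,0],[-0.1,0,0],-1],[[0,0,0],[-0.13,0,0],-1],[[0,0,0],[-0.16,0,0],-1],[[0,0,0],[-0.19,0,0],-1],[[0,0,0],[-0.22,0,0],-1],[[0,0,0],[-0.22,0,0],-1]]'; python3 g.py .046 0 .05
python3 - <<'E'
from h import *
c=cam("side"); i=c["color"][130:210,260:380,::-1]; cv2.imwrite("pics/s3.png",cv2.resize(i,None,fx=6,fy=6,interpolation=cv2.INTER_CUBIC))
E
```

```text
time_s: 7.9
ee_pos: [0.4986, -0.1152, 0.1472]
orientation: [-0.0, 0.097, 0.995, 0.001]
contact_force: [0.3, -0.6, -0.2]
width: 0.0
tip in box [-0.0034 -0.0002  0.0502] tilt [-4.0e-04  2.1e-03 -1.0e+00] yaw 2.9473 F [ 0.3 -0.6 -0.2] t 7.9
[ 0.0012 -0.0005 -0.0002] [-0.1972  0.0016  0.0008]
```

View pics/s3.png

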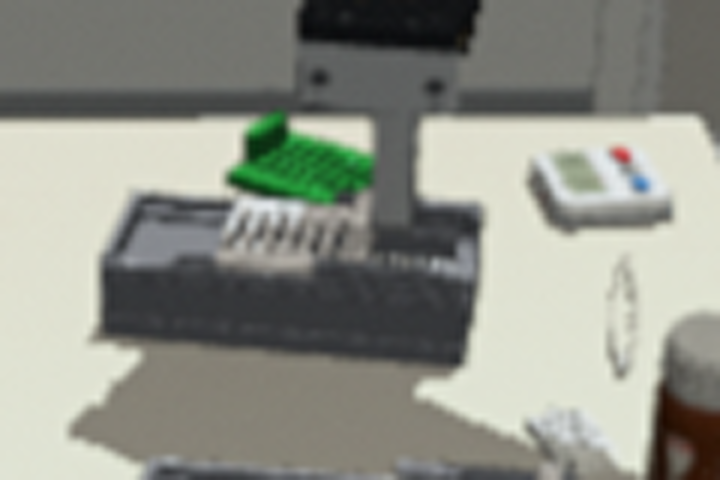

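The cover is sliding flat: its front edge is at (225,255), past the tab, and the finger is against the rib at (385,215). I'll finish the push.

```bash
python3 -m pendant '[[[0,0,0],[-0.03,0,0],-1],[[0,0,0],[-0.06,0,0],-1],[[0,0,0],[-0.09,0,0],-1],[[0,0,0],[-0.12,0,0],-1],[[0,0,0],[-0.15,0,0],-1],[[0,0,0],[-0.17,0,0],-1],[[0,0,0],[-0.185,0,0],-1],[[0,0,0],[-0.195,0,0],-1],[[0,0,0],[-0.195,0,0],-1],[[0,0,0],[-0.195,0,0],-1]]'; python3 g.py .046 0 .05
```

```text
time_s: 8.95
ee_pos: [0.5457, -0.1246, 0.1471]
orientation: [-0.001, 0.097, 0.995, 0.001]
contact_force: [-0.7, 0.2, -0.9]
width: 0.0005
tip in box [ 0.0446 -0.0003  0.0501] tilt [-9.0e-04  2.1e-03 -1.0e+00] yaw 2.9471 F [-0.7  0.2 -0.9] t 8.95
[ 0.0012 -0.0008 -0.0003] [-0.0052  0.0021  0.0004]
```

```bash
python3 -m pendant '[[[0,0,0],[0.04,0,0],-1],[[0,0,0],[0.08,0,0],-1],[[0,0,0],[0.08,0,-0.1],-1],[[0,0,0],[0.08,0,-0.3],-1],[[0,0,0],[0,0,-0.5],-1],[[0,0,0],[-0.1,0,-0.65],-1],[[0,0,0],[-0.2,0,-0.68],-1],[[0,0,0],[-0.2,0,-0.68],-1],[[0,0,0],[-0.2,0,-0.68],-1]]'; python3 m.py w3;  python3 - <<'E'
import numpy as np
from h import *
where()
d=np.load('last.npz'); P=d['P'];c,s=np.cos(Y),np.sin(Y); q=P[...,:2]-O
X=c*q[...,0]+s*q[...,1];V=-s*q[...,0]+c*q[...,1];Z=P[...,2]
m=(abs(V)<.012)&(Z>.057)&(Z<.068)&(abs(X)<.13); print("rib",m.sum(),np.percentile(X[m],[3,50,97]) if m.any() else None)
for x in np.arange(-.03,.13,.01):
    r=[]
    for y in (-.028,-.02,0,.02,.028):
        m=(abs(X-x)<.005)&(abs(V-y)<.003)&(Z<.08); r.append(round(float(np.percentile(Z[m],80))*1000,1) if m.sum()>3 else None)
    print(round(x,2),r)
i=d['rgb'][80:320,200:440,::-1]; cv2.imwrite("pics/w3c.png",cv2.resize(i,None,fx=2.4,fy=2.4,interpolation=cv2.INTER_CUBIC))
E
```

```text
time_s: 9.85
ee_pos: [0.5939, -0.1346, 0.3164]
orientation: [-0.001, 0.097, 0.995, 0.001]
contact_force: [-0.7, 0.1, -0.1]
width: 0.0008
filter_box [(np.float64(0.82), array([323., 102.]), array([ 0.501, -0.112,  0.   ])), (np.float64(0.3), array([196.,  19.]), array([ 0.378, -0.245,  0.   ]))]
filter_cover [(np.float64(0.76), array([321., 176.]), array([ 0.591, -0.133,  0.035])), (np.float64(0.73), array([593., 149.]), array([0.623, 0.206, 0.035]))]
filter_rib [(np.float64(0.86), array([626., 123.]), array([0.592, 0.216, 0.063])), (np.float64(0.73), array([195., 173.]), array([ 0.552, -0.276,  0.063]))]
filter_tab_top [(np.float64(0.65), array([319., 151.]), array([ 0.558, -0.129,  0.044]))]
filter_ledge [(np.float64(0.86), array([321., 171.]), array([ 0.585, -0.131,  0.031]))]
tip in box [ 0.0943 -0.0007  0.2198] tilt [-0.0012  0.0024 -1.    ] yaw 2.947 F [-0.9 -1.6 -0.7] t 10.2
rib 0 None
-0.03 [45.5, 45.4, None, 45.0, 46.2]
-0.02 [45.8, 45.4, None, 45.4, 47.9]
-0.01 [46.0, 45.5, None, 45.4, 49.5]
0.0 [46.1, 45.9, None, None, 45.9]
0.01 [45.4, None, None, None, 45.3]
0.02 [None, N
[... 860 characters left out ...]
                                                      ~~~~~~~~~~~~~^^^^^^^^^^^^^^^^^^
    return _quantile_unchecked(
        a, q, axis, out, overwrite_input, method, keepdims, weights)
    return _ureduce(a,
                    func=_quantile_ureduce_func,
    ...<5 lines>...
                    overwrite_input=overwrite_input,
                    method=method)
    r = func(a, **kwargs)
    result = _quantile(arr,
                       quantiles=q,
    ...<2 lines>...
                       out=out,
                       weights=wgt)
    slices_having_nans = np.isnan(arr[-1, ...])
                                  ~~~^^^^^^^^^
IndexError: index -1 is out of bounds for axis 0 with size 0
```

View pics/w3c.png

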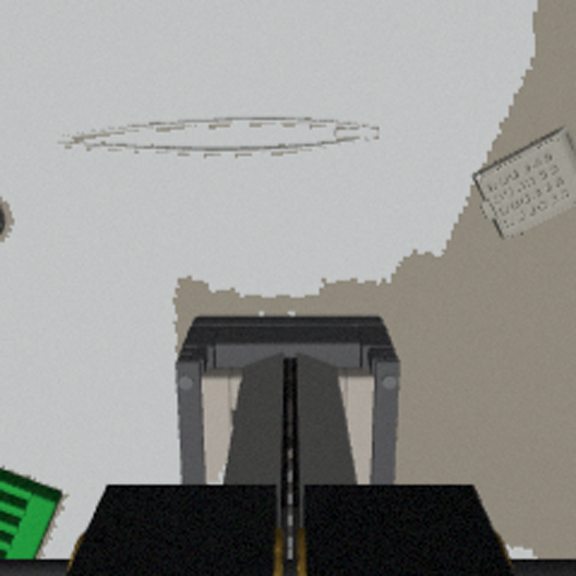

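That analysis ran on stale data, because the script crashed before saving the new picture. I'll repeat it on a fresh one.

Run:
```python
from h import *
where(); cs,s=np.cos(Y),np.sin(Y)
c=cam("wrist"); P=cloud(c); P[c["z_map"]==0]=9; q=P[...,:2]-O
X=cs*q[...,0]+s*q[...,1];V=-s*q[...,0]+cs*q[...,1];Z=P[...,2]
m=(abs(V)<.015)&(Z>.058)&(Z<.068)&(abs(X)<.13); print("rib",m.sum(),np.percentile(X[m],[3,50,97]) if m.any() else None)
for x in np.arange(-.03,.131,.01):
    r=[]
    for y in (-.03,-.024,0,.024,.03):
        m=(abs(X-x)<.004)&(abs(V-y)<.003)&(Z<.08); r.append(round(float(np.median(Z[m]))*1000,1) if m.sum()>2 else None)
    print(round(x,2),r)
i=c["color"][50:250,200:440,::-1]; a=cv2.resize(i,(600,500),interpolation=cv2.INTER_CUBIC)
save(c,"w4")
cv2.imwrite("pics/w4c.png",a)
```

```text
tip in box [ 0.0943 -0.0007  0.2198] tilt [-0.0012  0.0024 -1.    ] yaw 2.947 F [-0.9 -1.6 -0.7] t 10.2
rib 208 [0.05572931 0.05954413 0.06377944]
-0.03 [35.8, 23.0, 24.0, 23.4, 35.9]
-0.02 [35.1, 18.2, 22.5, 18.9, 36.5]
-0.01 [35.5, 18.9, 23.3, 18.7, 35.8]
0.0 [36.8, 18.8, 20.6, 19.1, 48.1]
0.01 [35.4, 19.5, 22.8, 19.2, 42.1]
0.02 [35.1, 18.2, 18.6, 18.6, 36.7]
0.03 [35.4, 18.1, 18.8, 18.9, 35.3]
0.04 [35.4, 31.0, 32.2, 31.2, 34.9]
0.05 [35.4, 31.2, 32.5, 30.8, 35.1]
0.06 [45.1, 45.4, 62.9, 45.1, 44.8]
0.07 [44.9, 45.2, 32.7, 45.2, 44.9]
0.08 [44.9, 45.1, 38.7, 45.0, 44.9]
0.09 [45.1, 45.2, 42.4, 44.9, 45.2]
0.1 [44.7, 44.9, 35.9, 45.1, 44.8]
0.11 [45.3, 44.7, 42.4, 45.3, 44.8]
0.12 [44.6, 45.1, 43.0, 45.0, 44.8]
0.13 [42.8, 42.6, 42.7, 42.2, 42.8]
```

View pics/w4c.png

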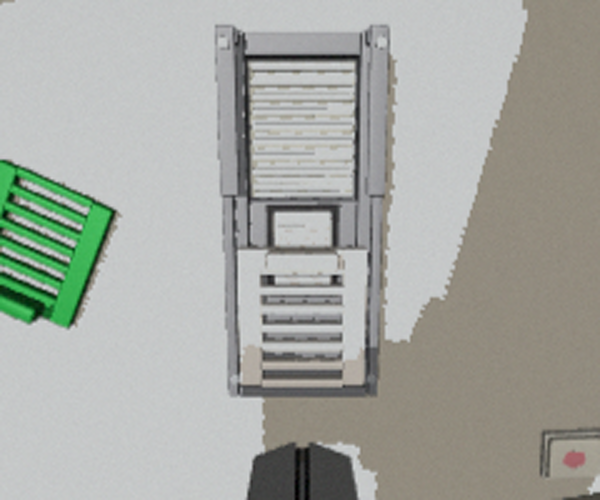

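The filter pocket (300,125) is fully uncovered. The cover lies on the ledge at (303,320), level at z 45 mm over all four corners, with its rib rear at box x 55 mm (about 90 mm of travel). The tab is down at z 32.2 to 32.5 mm, and the robot is clear.

```bash
python3 -c "
from h import *
print(ctrl.job_done())"
```

```text
the job is handed in; nothing more can be done
None
```

The filter box is open and I've handed the job in at about 10 s on the robot clock. I pressed its snap tab down with closed fingertips, then pushed the slotted white cover by its rib along the slide on to the ledge.

**Last checks**
- **Tab:** it stopped hard at tip z 31.9 mm with about 48 N on the wrist. That is well under the 120 N limit, though more force than the press needed.
- **Cover:** it travelled about 90 mm. Its top is level at z 45 mm front to back and side to side, so it lies flat.
- **Pocket:** it is fully uncovered in the last wrist picture.
- **Robot:** the fingertips are at z 0.22 m and touch nothing.
- **Other things:** I never went near the terminal box. In the pictures I viewed, nothing else had visibly moved. I did not measure the other things again at the end.

One check failed at first: my first analysis after the push crashed and gave numbers from an older picture. I repeated it on a fresh one, and the figures above come from that.

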